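# Feel the gap of an olive cracker with a taper gauge

## Task

Check the gap of the olive cracker: take the steel taper gauge by its upright wooden handle, lay its blade flat on the cracker's bed and slide it straight in, thin end first, between the bed and the sprung upper plate until it drags snugly under the plate, but do not drive it on so as to jack the plate up by more than about 1.5 mm. Finish holding the gauge: the program ends with the handle still gripped and the blade kept snug at that depth. Leave the bottle, the jar and the bowl where they stand.

Things in the scene. Friction and masses are not known exactly. Their poses are not given: they have to be found in the camera images.
- gauge: Steel taper gauge lying flat, 156 mm long, 30 mm wide, 0.14 to 0.28 kg, on the table left or right of the cracker. Origin: on the flat underside, below the middle of the handle at the thick end; x runs to the thin tip, z up. Blade top slopes evenly from 12 mm thick at x = 18 mm to 3 mm at the tip, x = 138 mm; 12 mm thick behind, to x = -18 mm.
- gauge_handle (a point): Middle of the gauge's upright dark wooden handle, 39 mm above the underside. The handle is a block 30 mm (x, along the blade) by 22 mm (y), from 12 to 66 mm above the underside: grip it across y. Axes as the gauge.
- gauge_tip (a point): Middle of the thin front edge of the gauge, on its underside (gauge x = 138 mm); axes as the gauge.
- mouth (a point): Mouth of the gap, on the side facing the robot: point on top of the cracker's fixed steel bed, 40 mm above the table, straight below the middle of the upper plate's front edge. x points level into the gap, y left, z up. The bed is flat and level, 120 mm wide, from 45 mm in front of the mouth to 145 mm behind it.
- cracker: Grey olive cracker, fixed, elsewhere and turned each time. Origin: on the table, 55 mm behind the mouth; x points into the gap. Its two posts (124 mm clear between) and crossbeam, up to about 145 mm high, begin 55 mm behind the mouth; the handwheel on top reaches about 180 mm and begins 34 mm behind the mouth.
- plate: Sprung upper plate, steel, level, 112 mm wide (y), 110 deep (x), 10 thick. Origin: middle of its lower front edge; x into the gap, z up. It rests 6 to 9 mm over the bed (differs each time) and moves only straight up: 5.4 N starts it, 1.2 N per mm more. The blade touches it 40 to 80 mm in; pushing on then takes 3 to 10 N at once, and 4 to 14 N at 1.5 mm lift (20 mm deeper); the plate bears down on the blade.
- bottle: Bystander: dark syrup bottle with a white cap, 60 mm across and 190 mm tall, loose, standing on the side of the cracker away from the gauge. Origin: centre of its underside.
- jar: Bystander: clear jar of green olives with a red lid, 90 mm across and 146 mm tall, loose. Origin: centre of its underside.
- bowl: Bystander: steel bowl, 120 mm across and 50 mm tall, loose. Origin: centre of its underside.
Not all that is in view belongs to the job. What is meant by the cracker is not blue, and is the larger of those in its own colour. What is shaped like the gauge but yellow is not meant.

How it is judged (in metres and radians):
On the way, in this order (a step that is already met when the one before it is completed fails the run):
1. the gauge is picked up by the gripper (height (world z) of gauge above 0.025 m and contact force between the fingers and gauge above 1 N), for 0.1 s.
2. the thin end of the gauge is in the gap, over the bed and under the plate (x of gauge_tip in the frame of mouth above 0.015 m and z of gauge_tip in the frame of mouth between -0.002 and 0.004 m and contact force between the fingers and gauge above 1 N), for 0.1 s.
At the end, for the whole second after the job is handed in: Gauge still gripped (over 2 N) and at rest; blade flat on the bed (tip within 2 mm, 0.05 rad), straight within 0.2 rad, tip over 30 mm in and within 40 mm of the middle, pressing the plate with over 0.8 N, plate lifted under 2 mm; bystanders within 20 mm of their places (x of gauge_tip in the frame of mouth above 0.03 m and y of gauge_tip in the frame of mouth between -0.04 and 0.04 m and z of gauge_tip in the frame of mouth between -0.002 and 0.002 m and angle between the z axis of gauge and the z axis of mouth, either way round below 0.05 rad and angle between the x axis of gauge and the x axis of mouth, either way round below 0.2 rad and contact force between gauge and plate above 0.8 N and distance of plate from where it was at the start of the episode below 0.002 m and contact force between the fingers and gauge above 2 N and linear speed of gauge below 0.01 m/s and distance of each of bottle, jar, bowl from where it was at the start of the episode below 0.02 m); the arm keeps its last pose, push and grip.
It fails at once if the upper plate is jacked up by more than 3.5 mm (distance of plate from where it was at the start of the episode above 0.0035 m).
It fails at once if a bystander is knocked (distance of any of bottle, jar, bowl from where it was at the start of the episode above 0.04 m).
It also fails if it takes over 64 s, if anything falls off the work surface, if the arm or the gripper's body presses on something with over 40 N, if the wrist force passes 120 N, or if a joint passes its speed limit or range.

## Robot

A 6-joint arm with a two-finger parallel gripper is mounted at the origin on the work surface. World frame = base frame: x ahead of the robot, y to its left, z up, the work surface at z = 0. Lengths are in m, angles in degrees, forces in N, time in s.
With the tool pointing down it reaches from about 0.275 to 0.75 m from the base axis. Payload 10.2 kg.
Tool frame: the origin (TCP) lies midway between the tips of the shut fingers; the grasp point (between the pads) lies 19 mm behind it (arm.grasp_offset is the distance from the TCP to the grasp point, in m); x points along the fingers, y is the direction in which the jaws open and shut, and the axes are right-handed (so a half turn about x gives the same grasp; the last joint's range is limited). The gripper opens to 88 mm and grips with 3 to 60 N. Pads are 18 mm wide; open, the fingers measure 123 mm over their backs; the gripper's body (75 mm by 187 mm) begins 45 mm behind the grasp point.
Start: joints at [56.528, 17.928, 85.812, -0, 76.261, -12.8], TCP at [0.185, 0.491, 0.239] pointing down, gripper open.
Joint ranges: [-168.41, 168.41], [-55.51, 124.54], [10.69, 146.95], [-70.63, 250.63], [1, 178], [-165.06, 165.06]. Speed limits (degrees/s): [136.94, 136.94, 172.46, 180, 180, 180].

## Interface

Orientations are given as [roll, pitch, yaw] about the fixed x, y, z axes, in that order (R = Rz(yaw) Ry(pitch) Rx(roll)).
In Python, from workcell import arm, capture, boxes_of, landmark_of gives the robot as it stands. The module is installed in compiled form; this text tells all that it offers.
- The arm moves only by the tool carry_out, never from a script. Its argument "plan" is a list of rows, each an object with "slide": the shift along the tool's x, y, z in cm, a list of three; "delta_rot": the turn, a rotation vector about the tool's x, y, z in degrees, a list of three. In form: [{"slide": [x, y, z], "delta_rot": [rx, ry, rz]}, ...]. A call has 1 to 10 rows; each row shifts and turns the commanded pose from where the row before left it, along the tool's axes as they then stand; what a row does not reach is not made up. A row lasts 1/8 s, in which the tool goes at most 62.5 mm and 10.7 degrees, less where a joint would pass 70% of its speed; a pose out of reach is approached as far as the arm can. A call with a gripper value outside its range is refused whole. "claw" is the opening, from 0 (shut) to 1 (fully open), set as the call begins (left out, the last holds). The fingers move at their own pace and stop on an object; "newtons" is the grip in N (left out, the last holds). Time passes only in rows, so rows that do not move let the fingers close. It gives the time, the measured TCP pose, the force and the opening at its end, in the units of the state.
- arm.get_state(): the state, without advancing time (a new reading comes with each control period).
- capture(name): name is "scene" or "top" or "wrist"; returns a dict with "img" (480x640x3 uint8, blue, green, red), "fx", "fy", "cx", "cy" (pixels), "rvec" (rotation vector, rad) and "tvec" (3), from world to camera coordinates, as OpenCV has them; the wrist camera has in their place "tool_from_camera" (4x4, takes a point from camera to tool coordinates, whose origin is the TCP and whose axes are the tool frame's). Camera axes: x right, y down, z forward; pixel columns grow to the right and rows downward; lengths in m; the calibration is good to about 2 mm. A picture is of the moment at which its call begins: read the wrist's pose just before it. There is no depth.
- arm.hand_in(): hands the job in, once; it reports no verdict.
Trained networks look in a picture, given as the dict that the camera call returned (one of the last four; its "shot" number tells which), for a name from the list of things; names that differ only in an ending like _2 or _b are one class to them, and where a whole thing is asked for, a point or a joint stands for the part that bears it (a point fixed in the world has none). Each returns a list of dicts, best first, with "conf" (0 to 1); they miss things now and then, are a little off and sometimes report something else, mostly with a low value. They report only what shows in the picture. A call takes as long as a camera call. They do not tell look-alikes from the thing itself.
- boxes_of(picture, query): "box" ([left, top, right, bottom] in pixels, round what is visible of it).
- landmark_of(picture, query): "uv" ([column, row] in pixels: a listed point, or the origin of a listed thing).
The state is a dict: "t": time; "joints": joint angles; "qd": joint speeds; "joint_efforts": joint torques, N m; "eef_pos": TCP position; "orientation": TCP orientation; "contact_force": force on the tool from outside, world axes, zero at the start; "wrist_torque": the same for the moment, N m; "width": finger opening in m.
Only numpy, scipy, OpenCV 4.12 (cv2) and the standard library are available. Lean on these libraries where they do the work, as an engineer would, in place of code of your own. Each camera call takes 0.05 s, during which the arm holds its last target. There are 200 camera calls.

## Working session

There is one attempt and no reset: what is moved stays moved. The work goes in short steps, Python scripts to look and compute and a tool call to move; the robot and the scene stay as the last step left them, time stands still between calls to the robot, and variables do not carry over. Pictures are saved under pics/ and viewed, about 8 in all and at most 12, crops included, and the job is handed in when it is done.

Besides the shell and the picture viewer there is one more tool, called after "Call:" in YAML: its name, and indented under it one key for each argument. carry_out: Moves the arm, as the interface text tells. Its arguments: {"type":"object","properties":{"plan":{"type":"array"},"claw":{"type":"number"},"newtons":{"type":"number"}},"required":["plan"]}

```bash
mkdir -p pics; cat > h.py <<'E'
import numpy as np, cv2
from scipy.spatial.transform import Rotation as R
from workcell import arm, capture, boxes_of, landmark_of
def P(c):
    if 'rvec' in c:
        Rm=cv2.Rodrigues(np.array(c['rvec'],float))[0]; t=np.array(c['tvec'],float).ravel()
    else:
        s=c['state']; T=np.eye(4); T[:3,:3]=R.from_euler('xyz',s['orientation'],degrees=True).as_matrix(); T[:3,3]=s['eef_pos']
        T=np.linalg.inv(T@np.array(c['tool_from_camera'])); Rm=T[:3,:3]; t=T[:3,3]
    K=np.array([[c['fx'],0,c['cx']],[0,c['fy'],c['cy']],[0,0,1]])
    return K,Rm,t
def cap(n):
    s=arm.get_state(); c=capture(n); c['state']=s; return c
def onplane(c,uv,z):
    K,Rm,t=P(c); d=Rm.T@np.linalg.inv(K)@np.array([uv[0],uv[1],1.]); o=-Rm.T@t
    return o+d*(z-o[2])/d[2]
def tri(obs):
    A=[];b=[]
    for c,uv in obs:
        K,Rm,t=P(c); d=Rm.T@np.linalg.inv(K)@np.array([uv[0],uv[1],1.]); d/=np.linalg.norm(d); o=-Rm.T@t
        M=np.eye(3)-np.outer(d,d); A.append(M); b.append(M@o)
    A=np.vstack(A);b=np.hstack(b); x=np.linalg.lstsq(A,b,rcond=None)[0]
    return x,np.linalg.norm(A@x-b)
def proj(c,X):
    K,Rm,t=P(c); p=K@(Rm@np.array(X)+t); return p[:2]/p[2]
E
python3 - <<'E'
from h import *
print(arm.get_state())
S=cap('scene');T=cap('top')
cv2.imwrite('pics/scene.png',S['img']);cv2.imwrite('pics/top.png',T['img'])
for q in ['gauge','gauge_handle','gauge_tip','mouth','cracker','plate','bottle','jar','bowl']:
    for n,c in (('S',S),('T',T)):
        print(q,n,[(np.round(d['uv']).tolist(),round(d['conf'],2)) for d in landmark_of(c,q)][:4])
E
```

```text
{'t': 0.0, 'joints': array([ 5.65283301e+01,  1.79600216e+01,  8.58530296e+01,  1.19408506e-05,
        7.62604638e+01, -1.28021538e+01]), 'qd': array([-0.08732289,  0.02549556, -0.06886755, -0.04242477, -0.00624326,
       -0.00802462]), 'joint_efforts': array([-2.60444913e-04, -4.02207470e+01, -2.52277011e+01,  6.94228616e-02,
        3.51564644e-02, -6.99480393e-05]), 'eef_pos': array([0.18520855, 0.49099054, 0.23816235]), 'orientation': array([-102.81119112,   89.92648505, -123.48070997]), 'contact_force': array([ 0.64541914,  0.23063906, -0.78919291]), 'wrist_torque': array([-0.032247  , -0.00151846,  0.03295295]), 'width': 0.08795625496063288}
gauge S [([350.0, 227.0], 0.85), ([358.0, 254.0], 0.66)]
gauge T [([245.0, 350.0], 0.87), ([262.0, 286.0], 0.6)]
gauge_handle S [([350.0, 218.0], 0.96), ([360.0, 245.0], 0.62)]
gauge_handle T [([247.0, 346.0], 0.79), ([255.0, 282.0], 0.67)]
gauge_tip S [([396.0, 236.0], 0.97), ([386.0, 280.0], 0.58)]
gauge_tip T [([246.0, 233.0], 0.76), ([199.0, 326.0], 0.56)]
mouth S [([474.0, 246.0], 0.67), ([300.0, 230.0], 0.63)]
mouth T [([359.0, 219.0], 0.96), ([133.0, 252.0], 0.74), ([317.0, 324.0], 0.58)]
cracker S [([310.0, 249.0], 0.93), ([286.0, 314.0], 0.79), ([479.0, 267.0], 0.64)]
cracker T [([306.0, 309.0], 0.91), ([146.0, 235.0], 0.76), ([248.0, 235.0], 0.44)]
plate S [([275.0, 288.0], 0.83)]
plate T [([355.0, 217.0], 0.84)]
bottle S [([162.0, 276.0], 0.61)]
bottle T []
jar S [([394.0, 314.0], 0.66)]
jar T [([256.0, 184.0], 0.88)]
bowl S [([153.0, 363.0], 0.69)]
bowl T [([452.0, 172.0], 0.63)]
```

View pics/scene.png

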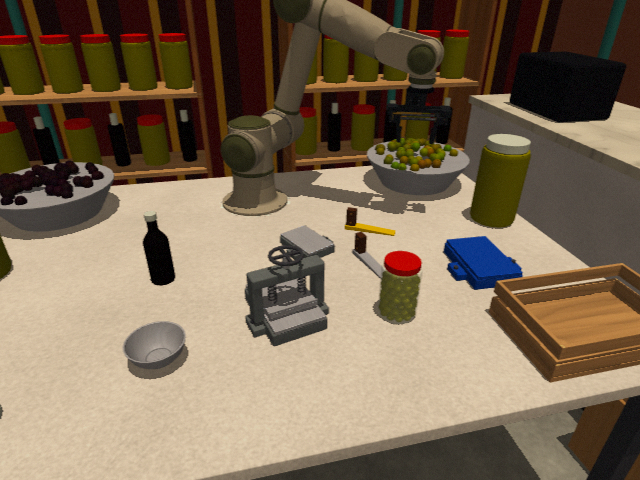

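View pics/top.png

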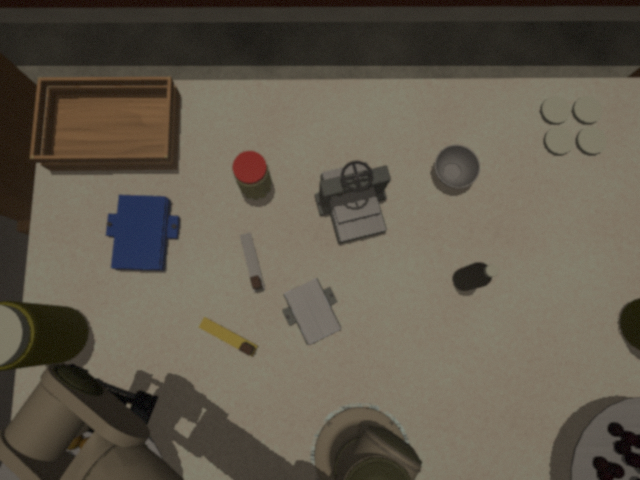

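The scene view (camera facing the robot) shows the wheeled grey cracker at about (288,300). The steel gauge's handle is at (360,243) and its tip at (386,280), with the yellow look-alike behind it. In the top view the mouth is near (359,219), the bed's front edge runs (340,242)–(386,235), and the gauge handle is at (256,282) with its tip at (246,233). The flat grey and blue blocks are decoys.

```bash
python3 - <<'E'
from h import *
S=cap('scene');T=cap('top')
print('handle',tri([(S,(360,245)),(T,(255.5,282))]))
print('tip',tri([(S,(386,280)),(T,(246,233))]), onplane(T,(246,233),0.003))
print('mouth',onplane(T,(359,219),.04))
a=onplane(T,(340,242),.04);b=onplane(T,(386,235),.04);print('bedfront',a,b,(a+b)/2)
print('jar',onplane(T,(256,190),0),onplane(S,(400,315),0),'bottle',onplane(S,(162,278),0),'bowl',onplane(S,(155,365),0))
s=arm.get_state();print(R.from_euler('xyz',s['orientation'],degrees=True).as_matrix().round(3));c=cap('wrist');print(np.round(c['tool_from_camera'],3),c['fx'])
E
```

```text
handle (array([0.42066618, 0.25323196, 0.03233752]), np.float64(0.001212376614790347))
tip (array([ 5.53557671e-01,  2.83196094e-01, -4.89318947e-04]), np.float64(0.0006523060725818421)) [0.55296166 0.28317788 0.003     ]
mouth [ 0.57831791 -0.01032742  0.04      ]
bedfront [0.51892367 0.03994728 0.04      ] [ 0.53564128 -0.07787901  0.04      ] [ 0.52728247 -0.01896587  0.04      ]
jar [0.67083235 0.25822222 0.        ] [0.69470377 0.26456629 0.        ] bottle [ 0.41639905 -0.28284956  0.        ] bowl [ 0.73055138 -0.27623694  0.        ]
[[-0.     0.353  0.936]
 [-0.     0.936 -0.353]
 [-1.    -0.    -0.   ]]
[[-0.001 -0.271  0.963 -0.147]
 [ 1.    -0.001  0.001 -0.   ]
 [ 0.001  0.963  0.271 -0.068]
 [ 0.     0.     0.     1.   ]] 342.42777820983343
```

Call:
carry_out:
  plan:
    - {"slide": [0.4, -2.43, 4.93], "delta_rot": [0, 0, 0]}
    - {"slide": [0.4, -2.43, 4.93], "delta_rot": [0, 0, 0]}
    - {"slide": [0.4, -2.43, 4.93], "delta_rot": [0, 0, 0]}
    - {"slide": [0.4, -2.43, 4.93], "delta_rot": [0, 0, 0]}
    - {"slide": [0.4, -2.43, 4.93], "delta_rot": [0, 0, 0]}
    - {"slide": [0.4, -2.43, 4.93], "delta_rot": [0, 0, 0]}
    - {"slide": [0, 0, 0], "delta_rot": [-8.35, 0, 0]}
    - {"slide": [0, 0, 0], "delta_rot": [-8.35, 0, 0]}
    - {"slide": [0, 0, 0], "delta_rot": [-8.35, 0, 0]}
    - {"slide": [0, 0, 0], "delta_rot": [-8.35, 0, 0]}
  claw: 1

```text
t: 2.4
eef_pos: [0.4107, 0.2503, 0.2148]
orientation: [-0.1, 90.0, 12.9]
contact_force: [0.2, -0.1, -0.2]
width: 0.0881
```

Call:
carry_out:
  plan:
    - {"slide": [0, 0, 0], "delta_rot": [0, 0, 0]}
    - {"slide": [0, 0, 0], "delta_rot": [0, 0, 0]}

```text
t: 2.65
eef_pos: [0.4106, 0.2504, 0.2147]
orientation: [28.6, 90.0, 41.2]
contact_force: [-0.2, -0.4, 0.1]
width: 0.0876
```

```bash
cat > ax.py <<'E'
from h import *
def ax():
    s=arm.get_state(); M=R.from_euler('xyz',s['orientation'],degrees=True).as_matrix()
    print('t',round(s['t'],2),'pos',s['eef_pos'].round(4),'x',M[:,0].round(3),'zyaw',np.degrees(np.arctan2(M[1,2],M[0,2])).round(2),'F',s['contact_force'].round(2),'w',round(s['width'],4)); return s,M
E
python3 - <<'E'
from ax import *
ax()
c=cap('wrist');cv2.imwrite('pics/w1.png',c['img'])
for q in ['gauge','gauge_handle','gauge_tip']:
    print(q,[(np.round(d['uv'],1).tolist(),round(d['conf'],2),onplane(c,d['uv'],.039 if 'handle' in q else 0).round(4)) for d in landmark_of(c,q)][:4])
E
```

```text
t 2.65 pos [0.4106 0.2504 0.2147] x [ 0.  0. -1.] zyaw 12.57 F [-0.18 -0.44  0.08] w 0.0876
gauge [([318.1, 219.5], 0.88, array([0.4227, 0.2489, 0.    ])), ([378.7, 62.3], 0.86, array([0.2595, 0.2726, 0.    ]))]
gauge_handle [([382.3, 54.8], 0.91, array([0.2623, 0.27  , 0.039 ])), ([320.0, 224.3], 0.89, array([0.4184, 0.2502, 0.039 ]))]
gauge_tip [([474.8, 160.9], 0.85, array([0.3272, 0.3937, 0.    ])), ([325.8, 330.3], 0.68, array([0.5522, 0.2866, 0.    ])), ([281.6, 420.6], 0.61, array([0.6923, 0.2597, 0.    ]))]
```

View pics/w1.png

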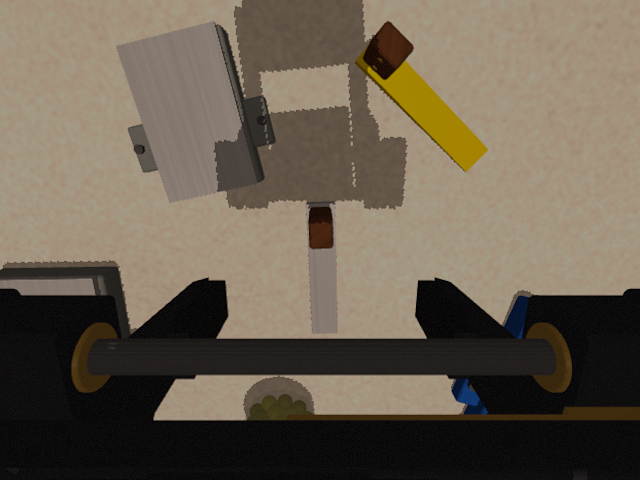

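The wrist view shows the gauge's handle at (321,225) and its blade running to the tip at about (325,332). The yellow look-alike is at upper right.

```bash
python3 - <<'E'
from ax import *
c=cap('wrist')
f=lambda u,v,z:onplane(c,(u,v),z)[:2]
a=(f(309.5,250,.009)+f(335,250,.009))/2; b=(f(313,332,.003)+f(337.5,332,.003))/2
print(a.round(4),b.round(4),np.degrees(np.arctan2(*(b-a)[::-1])))
img=c['img']
b0=boxes_of(c,'gauge');print([(np.round(d['box'],1),round(d['conf'],2)) for d in b0])
# handle centre from tip & yaw
d=(b-a)/np.linalg.norm(b-a); print('handle from tip',b-0.138*d)
cv2.imwrite('pics/w1c.png',cv2.resize(img[190:345,250:400],None,fx=4,fy=4,interpolation=cv2.INTER_CUBIC))
E
```

```text
[0.4527 0.2602] [0.5528 0.2863] 14.62454859559987
[(array([307. , 200.3, 339.9, 334.3]), 0.73), (array([357. ,  22. , 490.6, 169.6]), 0.61)]
handle from tip [0.41923186 0.25146551]
```

View pics/w1c.png

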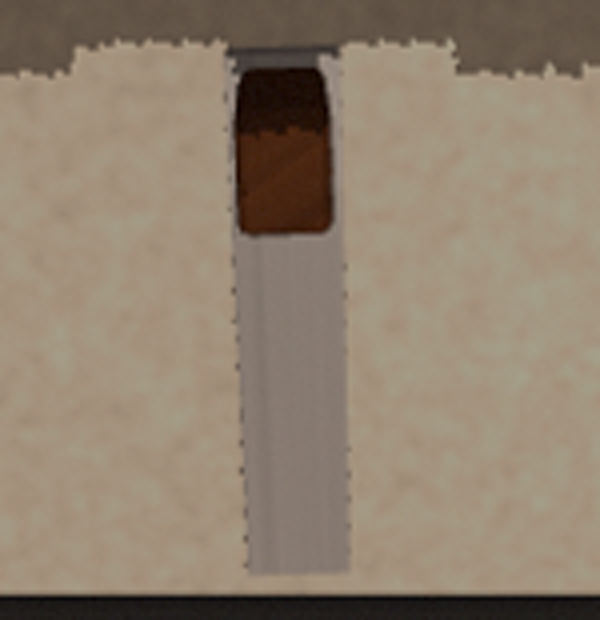

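Crop: the blade edges run (309,252)→(312,332) on the left and (336,252)→(337,332) on the right, and the tip is clear of the gripper bar. The yaw is about 14.6°, so I'm descending to grip.

Call:
carry_out:
  plan:
    - {"slide": [0, -0.13, 0.88], "delta_rot": [-2, 0, 0]}
    - {"slide": [3, 0, 0], "delta_rot": [0, 0, 0]}
    - {"slide": [3, 0, 0], "delta_rot": [0, 0, 0]}
    - {"slide": [3, 0, 0], "delta_rot": [0, 0, 0]}
    - {"slide": [3, 0, 0], "delta_rot": [0, 0, 0]}
    - {"slide": [3, 0, 0], "delta_rot": [0, 0, 0]}
    - {"slide": [2, 0, 0], "delta_rot": [0, 0, 0]}
    - {"slide": [1.5, 0, 0], "delta_rot": [0, 0, 0]}
    - {"slide": [0.95, 0, 0], "delta_rot": [0, 0, 0]}
    - {"slide": [0, 0, 0], "delta_rot": [0, 0, 0]}

```text
t: 4.2
eef_pos: [0.4195, 0.251, 0.02]
orientation: [-178.8, 90.0, -164.0]
contact_force: [0.0, 0.4, 0.2]
width: 0.0881
```

Call:
carry_out:
  plan:
    - {"slide": [0, 0, 0], "delta_rot": [0, 0, 0]}
    - {"slide": [0, 0, 0], "delta_rot": [0, 0, 0]}
    - {"slide": [0, 0, 0], "delta_rot": [0, 0, 0]}
    - {"slide": [0, 0, 0], "delta_rot": [0, 0, 0]}
    - {"slide": [0, 0, 0], "delta_rot": [0, 0, 0]}
    - {"slide": [0, 0, 0], "delta_rot": [0, 0, 0]}
  claw: 0
  newtons: 40

```text
t: 4.95
eef_pos: [0.4195, 0.251, 0.0202]
orientation: [-63.8, 90.0, -49.1]
contact_force: [0.2, -0.0, 0.2]
width: 0.0302
```

Call:
carry_out:
  plan:
    - {"slide": [0, 0, 0], "delta_rot": [0, 0, 0]}
    - {"slide": [0, 0, 0], "delta_rot": [0, 0, 0]}
    - {"slide": [0, 0, 0], "delta_rot": [0, 0, 0]}
    - {"slide": [0, 0, 0], "delta_rot": [0, 0, 0]}

```text
t: 5.45
eef_pos: [0.4195, 0.251, 0.0202]
orientation: [109.0, 90.0, 123.7]
contact_force: [0.1, -0.0, 0.2]
width: 0.0218
```

Call:
carry_out:
  plan:
    - {"slide": [-2, 0, 0], "delta_rot": [0, 0, 0]}
    - {"slide": [-4, 0, 0], "delta_rot": [0, 0, 0]}
    - {"slide": [-4, 0, 0], "delta_rot": [0, 0, 0]}
    - {"slide": [-4, 0, 0], "delta_rot": [0, 0, 0]}
    - {"slide": [-4, 0, 0], "delta_rot": [0, 0, 0]}
    - {"slide": [-4, 0, 0], "delta_rot": [0, 0, 0]}

```text
t: 6.2
eef_pos: [0.4191, 0.2509, 0.2412]
orientation: [-172.5, 89.9, -157.8]
contact_force: [0.3, -0.4, -2.7]
width: 0.0217
```

Call:
carry_out:
  plan:
    - {"slide": [0, -2.4, -0.1], "delta_rot": [0, 0, 0]}
    - {"slide": [0, -4.7, -0.2], "delta_rot": [0, 0, 0]}
    - {"slide": [0, -4.7, -0.2], "delta_rot": [0, 0, 0]}
    - {"slide": [0, -4.7, -0.2], "delta_rot": [0, 0, 0]}
    - {"slide": [0, -4.7, -0.2], "delta_rot": [0, 0, 0]}
    - {"slide": [0, -4.7, -0.2], "delta_rot": [0, 0, 0]}
    - {"slide": [0, -2.3, -0.1], "delta_rot": [0, 0, 0]}
    - {"slide": [0, 0, 0], "delta_rot": [6, 0, 0]}
    - {"slide": [0, 0, 0], "delta_rot": [0, 0, 0]}

```text
t: 7.32
eef_pos: [0.4793, -0.0249, 0.2398]
orientation: [154.3, 89.9, 163.1]
contact_force: [1.0, -0.4, -2.2]
width: 0.0214
```

```bash
python3 - <<'E'
from ax import *
ax()
c=cap('wrist');cv2.imwrite('pics/w2.png',c['img'])
for q in ['gauge_handle','gauge_tip','mouth','plate','cracker']:
    print(q,[(np.round(d['uv'],1).tolist(),round(d['conf'],2),onplane(c,d['uv'],.047 if 'plate' in q else 0.04).round(4)) for d in landmark_of(c,q)][:4])
E
```

```text
t 7.33 pos [ 0.4793 -0.0249  0.2398] x [-0.001  0.    -1.   ] zyaw 8.75 F [ 0.97 -0.43 -2.25] w 0.0214
gauge_handle [([320.3, 316.8], 0.67, array([ 0.5981, -0.0083,  0.04  ]))]
gauge_tip []
mouth [([475.4, 61.8], 0.7, array([0.3193, 0.0937, 0.04  ]))]
plate []
cracker [([469.1, 106.3], 0.7, array([0.3574, 0.0982, 0.04  ]))]
```

View pics/w2.png

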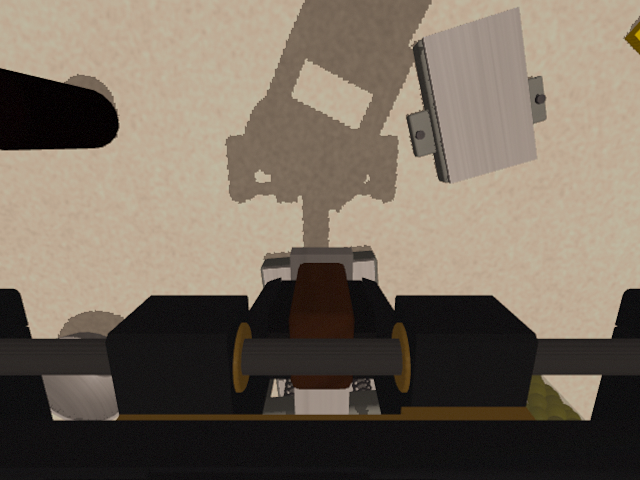

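The wrist view shows the gauge held square in the jaws, with the bed's front edge behind it from about (262,260) to (376,248). The mouth itself is hidden by the fingers. I'll zoom the starting top view and this view to get the cracker's yaw.

```bash
python3 - <<'E'
import cv2,numpy as np
a=cv2.imread('pics/top.png')[145:255,305:405]; b=cv2.imread('pics/w2.png')[235:300,250:390]
a=cv2.resize(a,None,fx=4,fy=4,interpolation=cv2.INTER_CUBIC); b=cv2.resize(b,None,fx=2.8,fy=2.8,interpolation=cv2.INTER_CUBIC)
o=np.zeros((440,800,3),np.uint8); o[:440,:400]=a; o[:b.shape[0],405:405+b.shape[1]]=b[:,:395]; o=np.clip(o*1.6,0,255).astype(np.uint8)
cv2.imwrite('pics/z.png',o)
E
```

```text
(no output)
```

View pics/z.png

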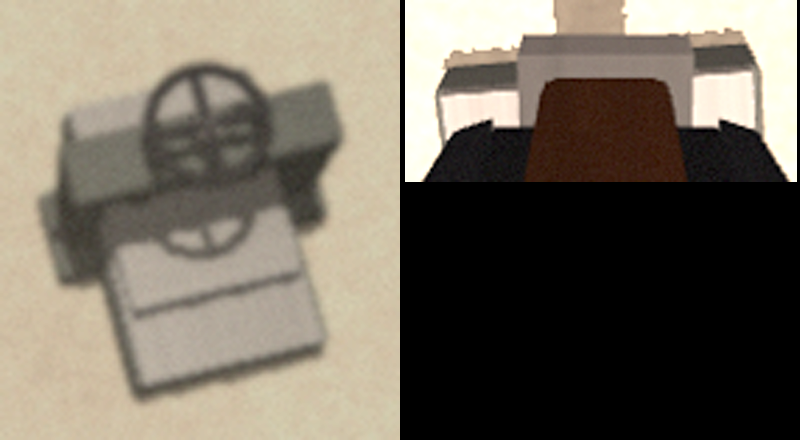

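In the zoomed top view the plate's front edge runs (339,224)→(380,213.5) and the bed's front edge (340,241)→(385.5,231). In the wrist view the bed's front corners are at (262,267) and (374,260).

```bash
python3 - <<'E'
from ax import *
s,M=ax(); T=cap('top'); c=cap('wrist')
def edge(n,c,l,r,z):
    a=onplane(c,l,z);b=onplane(c,r,z);d=(a-b)[:2];print(n,((a+b)/2).round(4),'w',np.linalg.norm(d).round(4),'yaw',np.degrees(np.arctan2(-d[0],d[1])).round(2)); return a,b
edge('plate top',T,(339,223.8),(380,213.5),.057)
A=edge('bed T',T,(340,241.2),(385.5,230.8),.04)
B=edge('bed W',c,(374,260),(261.8,267),.04)
print(tri([(T,(340,241.2)),(c,(374,260))]),tri([(T,(385.5,230.8)),(c,(261.8,267))]))
E
```

```text
t 7.62 pos [ 0.4795 -0.0245  0.2402] x [-0. -0. -1.] zyaw 8.8 F [-0.4  -0.37 -1.49] w 0.0214
plate top [ 0.5751 -0.0097  0.057 ] w 0.1077 yaw 13.72
bed T [ 0.5338 -0.0186  0.04  ] w 0.1197 yaw 12.35
bed W [ 0.5363 -0.0203  0.04  ] w 0.1211 yaw 12.49
(array([0.52220608, 0.0393635 , 0.03943824]), np.float64(0.001677446429497952)) (array([ 0.54506002, -0.0767901 ,  0.04945309]), np.float64(0.0020561457208059567))
```

Call:
carry_out:
  plan:
    - {"slide": [0, -0.4, -1.9], "delta_rot": [0, 0, 0]}
    - {"slide": [0, -0.4, -2.0], "delta_rot": [0, 0, 0]}
    - {"slide": [0, -0.32, -1.9], "delta_rot": [0, 0, 0]}
    - {"slide": [0, 0, 0], "delta_rot": [-3.8, 0, 0]}
    - {"slide": [3, 0, 0], "delta_rot": [0, 0, 0]}
    - {"slide": [4, 0, 0], "delta_rot": [0, 0, 0]}
    - {"slide": [4, 0, 0], "delta_rot": [0, 0, 0]}
    - {"slide": [3, 0, 0], "delta_rot": [0, 0, 0]}
    - {"slide": [2, 0, 0], "delta_rot": [0, 0, 0]}
    - {"slide": [1.5, 0, 0], "delta_rot": [0, 0, 0]}

```text
t: 8.98
eef_pos: [0.4239, -0.0445, 0.0645]
orientation: [149.3, 90.0, 161.9]
contact_force: [-0.8, -0.4, -2.6]
width: 0.0215
```

```bash
python3 - <<'E'
from ax import *
ax()
S=cap('scene');T=cap('top');c=cap('wrist')
a=cv2.resize(T['img'][190:330,300:440],None,fx=2.85,fy=2.85,interpolation=cv2.INTER_CUBIC)[:399,:400]
b=cv2.resize(S['img'][200:340,230:370],None,fx=2.85,fy=2.85,interpolation=cv2.INTER_CUBIC)[:399,:400]
cv2.imwrite('pics/z2.png',np.clip(np.hstack([a,b])*1.4,0,255).astype(np.uint8))
print([(np.round(d['uv'],1).tolist(),round(d['conf'],2)) for d in landmark_of(T,'gauge_tip')][:3])
E
```

```text
t 8.97 pos [ 0.4239 -0.0445  0.0645] x [-0.  0. -1.] zyaw 12.56 F [-0.78 -0.37 -2.61] w 0.0215
[([201.9, 319.0], 0.65), ([363.2, 226.3], 0.48)]
```

View pics/z2.png

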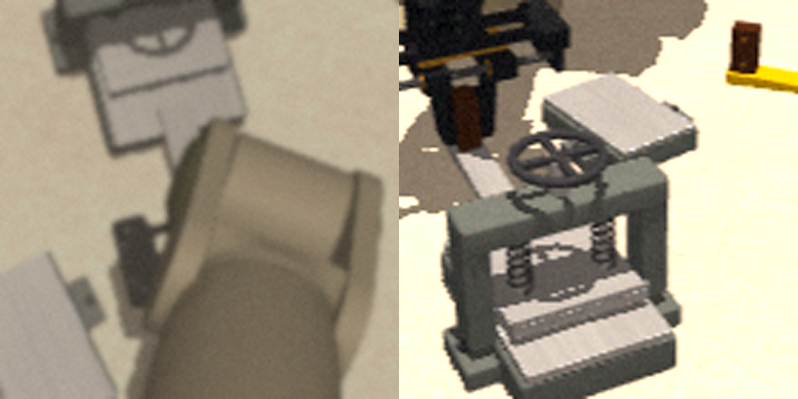

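The top crop shows the blade straight over the bed, with its tip at about (175,108) short of the plate's edge, whose midpoint is about (168,82). The scene crop shows the gauge level and aimed at the gap. Next I feel for the bed.

Call:
carry_out:
  plan:
    - {"slide": [0.2, 0, 0], "delta_rot": [0, 0, 0]}
    - {"slide": [0.1, 0, 0], "delta_rot": [0, 0, 0]}
    - {"slide": [0, 0, 0], "delta_rot": [0, 0, 0]}

```text
t: 9.55
eef_pos: [0.424, -0.0447, 0.0624]
orientation: [-36.0, 90.0, -23.5]
contact_force: [0.2, -0.6, -2.9]
width: 0.0217
```

Call:
carry_out:
  plan:
    - {"slide": [0.1, 0, 0], "delta_rot": [0, 0, 0]}
    - {"slide": [0, 0, 0], "delta_rot": [0, 0, 0]}

```text
t: 9.8
eef_pos: [0.4239, -0.0446, 0.0612]
orientation: [145.7, 90.0, 158.3]
contact_force: [0.9, -0.1, -2.4]
width: 0.022
```

Call:
carry_out:
  plan:
    - {"slide": [0, 0, 0.7], "delta_rot": [0, 0, 0]}
    - {"slide": [0, 0, 0.7], "delta_rot": [0, 0, 0]}
    - {"slide": [0, 0, 0.7], "delta_rot": [0, 0, 0]}
    - {"slide": [0, 0, 0.7], "delta_rot": [0, 0, 0]}
    - {"slide": [0, 0, 0.7], "delta_rot": [0, 0, 0]}
    - {"slide": [0, 0, 0.5], "delta_rot": [0, 0, 0]}
    - {"slide": [0, 0, 0], "delta_rot": [0, 0, 0]}
    - {"slide": [0, 0, 0], "delta_rot": [0, 0, 0]}

```text
t: 10.8
eef_pos: [0.4628, -0.0359, 0.0612]
orientation: [151.7, 90.0, 164.2]
contact_force: [-0.6, -0.1, -2.5]
width: 0.0216
```

Call:
carry_out:
  plan:
    - {"slide": [0.05, 0, 0], "delta_rot": [0, 0, 0]}
    - {"slide": [0.05, 0, 0], "delta_rot": [0, 0, 0]}
    - {"slide": [0, 0, 0], "delta_rot": [0, 0, 0]}

```text
t: 11.18
eef_pos: [0.463, -0.036, 0.0602]
orientation: [-66.5, 90.0, -54.0]
contact_force: [-0.6, 0.2, -1.7]
width: 0.0217
```

Call:
carry_out:
  plan:
    - {"slide": [0.05, 0, 0], "delta_rot": [0, 0, 0]}
    - {"slide": [0, 0, 0], "delta_rot": [0, 0, 0]}

```text
t: 11.42
eef_pos: [0.4631, -0.036, 0.06]
orientation: [-48.9, 90.0, -36.3]
contact_force: [-3.0, -0.9, 3.7]
width: 0.0215
```

```bash
python3 - <<'E'
from ax import *
for i in range(3): ax(); capture('wrist')
print(arm.get_state()['wrist_torque'])
E
```

```text
t 11.43 pos [ 0.4631 -0.036   0.06  ] x [ 0. -0. -1.] zyaw 12.53 F [-3.   -0.93  3.75] w 0.0215
t 11.47 pos [ 0.4631 -0.036   0.06  ] x [ 0. -0. -1.] zyaw 12.53 F [-2.63 -1.2   4.09] w 0.0221
t 11.53 pos [ 0.4631 -0.036   0.06  ] x [ 0. -0. -1.] zyaw 12.53 F [-3.44 -0.91  4.75] w 0.0217
[0.0257009  0.18536146 0.0283571 ]
```

Call:
carry_out:
  plan:
    - {"slide": [-0.02, 0, 0.3], "delta_rot": [0, 0, 0]}
    - {"slide": [0, 0, 0.4], "delta_rot": [0, 0, 0]}
    - {"slide": [0, 0, 0.4], "delta_rot": [0, 0, 0]}
    - {"slide": [0, 0, 0.2], "delta_rot": [0, 0, 0]}

```text
t: 12.08
eef_pos: [0.476, -0.0331, 0.06]
orientation: [-56.5, 90.0, -44.0]
contact_force: [-4.3, -1.3, 6.1]
width: 0.0219
```

Call:
carry_out:
  plan:
    - {"slide": [0, 0, 0.25], "delta_rot": [0, 0, 0]}
    - {"slide": [0, 0, 0.25], "delta_rot": [0, 0, 0]}

```text
t: 12.32
eef_pos: [0.4808, -0.032, 0.0601]
orientation: [-85.6, 90.0, -73.1]
contact_force: [-4.0, 0.2, 6.3]
width: 0.0217
```

Call:
carry_out:
  plan:
    - {"slide": [0, 0, 0.25], "delta_rot": [0, 0, 0]}
    - {"slide": [0, 0, 0.25], "delta_rot": [0, 0, 0]}

```text
t: 12.58
eef_pos: [0.4856, -0.031, 0.0601]
orientation: [-117.7, 90.0, -105.2]
contact_force: [-4.3, -1.5, 5.3]
width: 0.0217
```

Call:
carry_out:
  plan:
    - {"slide": [-0.03, 0, 0.15], "delta_rot": [0, 0, 0]}
    - {"slide": [0, 0, 0.25], "delta_rot": [0, 0, 0]}

```text
t: 12.82
eef_pos: [0.4894, -0.03, 0.0602]
orientation: [162.3, 90.0, 174.8]
contact_force: [-2.6, -0.3, 3.4]
width: 0.0219
```

Call:
carry_out:
  plan:
    - {"slide": [0, 0, 0.25], "delta_rot": [0, 0, 0]}
    - {"slide": [0, 0, 0.25], "delta_rot": [0, 0, 0]}

```text
t: 13.08
eef_pos: [0.4944, -0.029, 0.0602]
orientation: [153.6, 90.0, 166.1]
contact_force: [-2.5, -0.3, 2.8]
width: 0.022
```

Call:
carry_out:
  plan:
    - {"slide": [0, 0, 0.2], "delta_rot": [0, 0, 0]}
    - {"slide": [0, 0, 0.2], "delta_rot": [0, 0, 0]}

```text
t: 13.32
eef_pos: [0.4983, -0.0281, 0.0602]
orientation: [154.4, 90.0, 166.9]
contact_force: [-2.2, -0.2, 3.0]
width: 0.0221
```

Call:
carry_out:
  plan:
    - {"slide": [0, 0, 0.2], "delta_rot": [0, 0, 0]}
    - {"slide": [0, 0, 0.2], "delta_rot": [0, 0, 0]}

```text
t: 13.58
eef_pos: [0.5012, -0.0273, 0.0602]
orientation: [169.0, 89.9, -178.4]
contact_force: [-11.0, -3.2, 9.4]
width: 0.0217
```

Call:
carry_out:
  plan:
    - {"slide": [0, 0, 0.2], "delta_rot": [0, 0, 0]}
    - {"slide": [0, 0, 0.2], "delta_rot": [0, 0, 0]}

```text
t: 13.82
eef_pos: [0.5049, -0.0265, 0.0602]
orientation: [168.1, 89.8, -179.3]
contact_force: [-11.0, -3.2, 8.5]
width: 0.0219
```

Call:
carry_out:
  plan:
    - {"slide": [0, 0, 0.2], "delta_rot": [0, 0, 0]}
    - {"slide": [0, 0, 0.2], "delta_rot": [0, 0, 0]}

```text
t: 14.08
eef_pos: [0.5087, -0.0256, 0.0602]
orientation: [168.0, 89.8, -179.5]
contact_force: [-12.2, -2.8, 8.4]
width: 0.022
```

The push jumped from about 2.5 N to 11 N near tip depth 57 mm and stayed there. The blade is now about 8–9 mm past first contact, which is roughly 0.6 mm of lift. I stop here and check.

Call:
carry_out:
  plan:
    - {"slide": [0, 0, 0], "delta_rot": [0, 0, 0]}
    - {"slide": [0, 0, 0], "delta_rot": [0, 0, 0]}
    - {"slide": [0, 0, 0], "delta_rot": [0, 0, 0]}
    - {"slide": [0, 0, 0], "delta_rot": [0, 0, 0]}

```text
t: 14.58
eef_pos: [0.5089, -0.0256, 0.0602]
orientation: [167.2, 89.8, 179.8]
contact_force: [-9.7, -2.1, 8.1]
width: 0.0218
```

```bash
python3 - <<'E'
from ax import *
s,M=ax()
m=np.array([.578,-.010]);y=np.radians(12.6);d=np.array([np.cos(y),np.sin(y)])
r=s['eef_pos'][:2]+.138*M[:2,2]-m; print('tip along',r@d,'lateral',r@np.array([-d[1],d[0]]))
S=cap('scene');T=cap('top')
a=cv2.resize(T['img'][150:290,240:380],None,fx=2.85,fy=2.85,interpolation=cv2.INTER_CUBIC)[:399,:400]
b=cv2.resize(S['img'][200:340,230:370],None,fx=2.85,fy=2.85,interpolation=cv2.INTER_CUBIC)[:399,:400]
cv2.imwrite('pics/z3.png',np.clip(np.hstack([a,b])*1.4,0,255).astype(np.uint8))
S0=cv2.imread('pics/scene.png')
for n,(u0,v0,u1,v1) in dict(bottle=(140,210,180,290),jar=(375,250,425,325),bowl=(120,320,190,375)).items():
    print(n,'diff',np.abs(S['img'][v0:v1,u0:u1].astype(int)-S0[v0:v1,u0:u1]).mean().round(2))
E
```

```text
t 14.57 pos [ 0.5089 -0.0256  0.0602] x [-0.003  0.    -1.   ] zyaw 12.54 F [-9.73 -2.08  8.1 ] w 0.0218
tip along 0.06718759561802061 lateral -0.0002619156789562739
bottle diff 2.49
jar diff 3.6
bowl diff 2.07
```

View pics/z3.png

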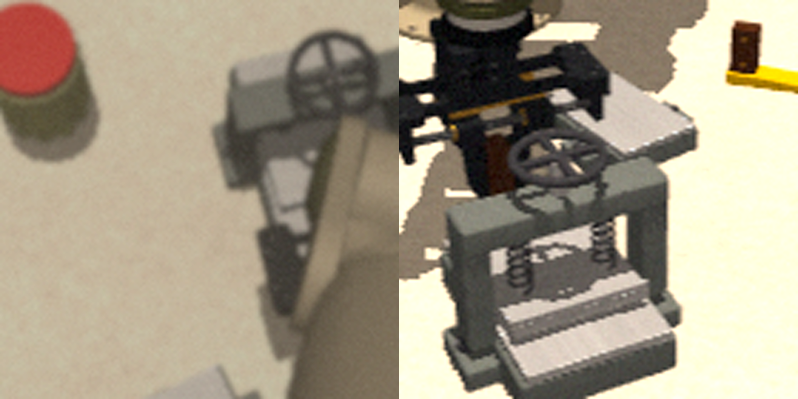

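The crops show the handle still gripped in front of the wheel, the blade under the plate, and the plate level. The jar is in its place and the gripper is clear of the posts and wheel. Handing in.

```bash
python3 - <<'E'
from ax import *
print(arm.hand_in()); ax()
E
```

```text
the job is handed in; nothing more can be done
None
the job is handed in; nothing more can be done
```

I gripped the steel gauge by its handle at 40 N, laid the blade flat on the grey cracker's bed and slid it in until the plate resisted. I then handed in at about 14.6 s with the handle still held; no verdict was reported.

**Depth and push:** the push jumped from about 2.5 N to 11 N with the tip about 57 mm in. I stopped about 9 mm deeper, at 67 mm. I worked out a plate lift of about 0.6 mm from the taper; I did not measure it.

**Last checks:**
- **Alignment:** the tip was within 1 mm of the middle and the yaw within about 0.1° of the cracker's estimated 12.6°. The tool was tilted about 0.2°.
- **Hold:** a push of about 10 N remained after half a second at rest. The fingers stood at 21.8 mm on the 22 mm handle.
- **Bystanders:** the bottle, jar and bowl looked the same in the scene view as at the start.

**What disagreed:** my first reading of the cracker's yaw, about 8°, was wrong. Closer crops from two views gave 12–14°, and I used 12.6°. The networks never found the mouth in the wrist view, so its position comes from the edges of the bed and plate.

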